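# Fasten the cover of the cure case crosswise

## Task

A freshly enamelled medal lies in the small clear-topped cure case, and the case's cover still has to be fastened. With a fingertip, slowly and gently press its four push-in studs fully home, one after another and crosswise so that the cover beds evenly: first the stud nearest the round steel breather, then the one diagonally opposite it, then the other one on the breather's edge of the case, and last the remaining one. Only press: grasp and lift nothing, do not shove the case, and leave the brass weight lying on the cover and the things around as they are.

Things in the scene. Friction and masses are not known exactly. Their poses are not given: they have to be found in the camera images.
- cure_case: the cure case, a low grey tray 140 x 110 mm with a clear flat cover, 34 mm high to the top of the cover, standing loose on rubber feet (about 1 kg), a medal visible inside. Origin: centre of its underside; x along its 140 mm length, y across its 110 mm width, z up. It may stand turned any way round. Its four studs stand at x = +-60, y = +-43 mm
- breather (a point): centre of the top of the breather, the round steel knurled cap (23 mm across, 9 mm tall) on the cover close to one long edge of the case: at x = 24, y = 42, z = 43 mm in the case's frame, on the line between studs a and c. It is no stud and does not move
- cover_mid (a point): middle of the cover's upper face, 34 mm above the case's underside
- hold_weight: the brass ring weight, 42 mm across, 10 mm thick, 110 g, lying loose on the middle of the cover. Origin: centre of its underside
- resin: loose jar, 43 mm across, 55 mm tall, beside the case; origin at the centre of its underside. Stays untouched
- enamel: loose smaller jar, 38 mm across, 42 mm tall, beside the case; origin at the centre of its underside. Stays untouched
- pick: loose tweezers, 12 x 124 x 9 mm, lying in front of the case; origin at the centre of the underside. Stays untouched
- brush: loose round paint brush, 10 x 159 x 10 mm, lying in front of the case; origin at the centre of the underside. Stays untouched
- doser: loose syringe, 33 x 154 x 20 mm, lying to the right of the case; origin at the centre of the underside. Stays untouched
- blade: loose scraper, 20 x 118 x 15 mm, lying to the left of the case; origin at the centre of the underside. Stays untouched
- stud_a_top (a point): middle of the top of stud a, nearest the breather (case frame x = 60, y = 43 mm): a black round push-in stud with a 16 mm head 5 mm thick. The head's top is 52 mm above the case's underside when the stud is out and 44 mm when it is home; the point moves with the stud
- stud_a (a joint): how far stud a is pushed in, m: 0 fully out, 0.008 fully home, a dead stop. It slides against a steady 4 to 5 N, has no return spring and stays where it is left. The head sits on a soft rubber ring that yields 1 mm per 4 N, up to 3.5 mm, and springs back (under 10 N a stud at home looks 2.5 mm lower). A slow push of about 10 N sets it home; 30 N would crack the cover
- stud_b_top (a point): middle of the top of stud b, diagonally across from stud a (x = -60, y = -43 mm): a black round push-in stud with a 16 mm head 5 mm thick. The head's top is 52 mm above the case's underside when the stud is out and 44 mm when it is home; the point moves with the stud
- stud_b (a joint): how far stud b is pushed in, m: 0 fully out, 0.008 fully home, a dead stop. It slides against a steady 4 to 5 N, has no return spring and stays where it is left. The head sits on a soft rubber ring that yields 1 mm per 4 N, up to 3.5 mm, and springs back (under 10 N a stud at home looks 2.5 mm lower). A slow push of about 10 N sets it home; 30 N would crack the cover
- stud_c_top (a point): middle of the top of stud c, the other one on the breather's long edge (x = -60, y = 43 mm): a black round push-in stud with a 16 mm head 5 mm thick. The head's top is 52 mm above the case's underside when the stud is out and 44 mm when it is home; the point moves with the stud
- stud_c (a joint): how far stud c is pushed in, m: 0 fully out, 0.008 fully home, a dead stop. It slides against a steady 4 to 5 N, has no return spring and stays where it is left. The head sits on a soft rubber ring that yields 1 mm per 4 N, up to 3.5 mm, and springs back (under 10 N a stud at home looks 2.5 mm lower). A slow push of about 10 N sets it home; 30 N would crack the cover
- stud_d_top (a point): middle of the top of stud d, the remaining one (x = 60, y = -43 mm): a black round push-in stud with a 16 mm head 5 mm thick. The head's top is 52 mm above the case's underside when the stud is out and 44 mm when it is home; the point moves with the stud
- stud_d (a joint): how far stud d is pushed in, m: 0 fully out, 0.008 fully home, a dead stop. It slides against a steady 4 to 5 N, has no return spring and stays where it is left. The head sits on a soft rubber ring that yields 1 mm per 4 N, up to 3.5 mm, and springs back (under 10 N a stud at home looks 2.5 mm lower). A slow push of about 10 N sets it home; 30 N would crack the cover

How it is judged (in metres and radians):
On the way, in this order (a step that is already met when the one before it is completed fails the run):
1. the stud nearest the breather is pressed home (value of joint stud_a above 0.0065 m and value of joint each of stud_b, stud_c, stud_d below 0.004 m), for 0.1 s.
2. the stud diagonally opposite is pressed home (value of joint each of stud_a, stud_b above 0.0065 m and value of joint each of stud_c, stud_d below 0.004 m), for 0.1 s.
3. the other stud on the breather's side is pressed home (value of joint each of stud_a, stud_b, stud_c above 0.0065 m and value of joint stud_d below 0.004 m), for 0.1 s.
4. the last stud is pressed home (value of joint each of stud_a, stud_b, stud_c, stud_d above 0.0065 m), for 0.1 s.
At the end, for the whole second after the job is handed in: All four studs are in by more than 6.5 of their 8 mm; the case stands level within 15 mm of where it stood; the brass weight still lies flat and at rest on the cover, its centre within 30 mm of the cover's middle; the jars, tweezers, brush, syringe and scraper lie within 15 mm of where they were (all of step 4 and distance of each of cure_case, resin, enamel, pick, blade, brush, doser from where it was at the start of the episode below 0.015 m and height (world z) of cure_case below 0.008 m and angle between cure_case's own z axis and vertical below 0.05 rad and horizontal distance between hold_weight and cover_mid below 0.03 m and z of hold_weight in the frame of cover_mid below 0.005 m and linear speed of hold_weight below 0.02 m/s); the robot touches nothing.
It fails at once if a stud is pressed in before its turn ((value of joint stud_b above 0.004 m and value of joint stud_a below 0.0065 m) or (value of joint stud_c above 0.004 m and value of joint stud_b below 0.0065 m) or (value of joint stud_d above 0.004 m and value of joint stud_c below 0.0065 m)).
It fails at once if the case, a stud or the weight is pushed harder than 30 N (contact force between any of the arm, the fingers and cure_case above 30 N or contact force between the fingers and hold_weight above 30 N).
It fails at once if the case is shoved more than 15 mm or lifted (distance of cure_case from where it was at the start of the episode above 0.015 m or height (world z) of cure_case above 0.008 m or angle between cure_case's own z axis and vertical above 0.1 rad).
It fails at once if the brass weight is moved more than 15 mm or lifted (distance of hold_weight from where it was at the start of the episode above 0.015 m or z of hold_weight in the frame of cover_mid above 0.008 m).
It fails at once if a jar, the tweezers, the brush, the syringe or the scraper is moved more than 15 mm (distance of any of resin, enamel, pick, blade, brush, doser from where it was at the start of the episode above 0.015 m).
It also fails if it takes over 45 s, if anything falls off the work surface, if the arm or the gripper's body presses on something with over 40 N, if the wrist force passes 120 N, or if a joint passes its speed limit or range.

## Robot

A 6-joint arm with a two-finger parallel gripper is mounted at the origin on a cart in front of the work surface, level with it; the furniture and walls round the work are solid. World frame = base frame: x ahead of the robot, y to its left, z up, the work surface at z = 0. Lengths are in m, angles in degrees, forces in N, time in s.
With the tool pointing down it reaches from about 0.35 to 0.725 m from the base axis. Payload 6 kg.
Tool frame: the origin (TCP) lies at the very end of the fingers, on their centre line; the grasp point (between the pads) lies 19 mm behind it; z points along the fingers, y is the line along which they close (so a half turn about z gives the same grasp; the last joint's range is limited). The gripper opens to 85 mm and grips with 20 to 120 N. Pads are 22 mm wide; open, the fingers measure 114 mm over their backs; the gripper's body (76 mm by 85 mm) begins 54 mm behind the grasp point. The pads swing forward as they close: fully open they stand 13 mm farther back than shut.
Start: joints at [86.041, 2.303, 4.859, 0, -92.561, -19.12], TCP at [0.235, 0.552, 0.231] pointing down, gripper open.
Joint ranges: [-146.85, 146.85], [-73.84, 115.35], [-62.03, 85.46], [-188.31, 113.3], [-161.28, -10.13], [-171.36, 171.36]. Speed limits (degrees/s): [147.25, 147.25, 172.46, 180, 180, 180].

## Interface

Orientations are given as [roll, pitch, yaw] about the fixed x, y, z axes, in that order (R = Rz(yaw) Ry(pitch) Rx(roll)).
In Python, from station import r gives the robot as it stands.
- The arm moves only by the tool jog_arm, called after "Emit:" as name(argument=value, ...), one argument or row to a line, values as JSON. Schema: {"type":"object","properties":{"segments":{"type":"object","properties":{"moves":{"type":"array","items":{"type":"array","items":{"type":"number"},"minItems":5,"maxItems":5},"minItems":1,"maxItems":12}},"additionalProperties":false,"required":["moves"]},"force":{"type":"number"},"only":{"type":"string"},"quiet":{"type":"boolean"},"lines":{"type":"string"}},"required":["segments"],"additionalProperties":false}. segments is an object whose key "moves" holds a list of rows, 1 to 12 of them, each of 5 numbers: dx, dy, dz in units of 100 mm, then a turn about the tool's z in units of 4 degrees, then the finger opening in m; each row is the pose to reach, as a shift and turn from the pose commanded when the call began, along the tool's axes at that moment; what a row does not reach only later rows make up. A row lasts 1/12 s, in which the tool goes at most 0.0417 m and 7.16 degrees, less where a joint would pass 70% of its speed; a pose out of reach is approached as far as the arm can. The fingers move at their own pace and stop on an object; force is the grip in N (left out, the last holds). Time passes only in rows, so rows that do not move let the fingers close. The tool returns the time, the measured TCP pose, the force, the opening and the grip force at its end. only (a regular expression) keeps the lines of the reply that match it, lines (a string "A,B") keeps lines A to B, and quiet returns only ok. Input that does not fit is refused with a message, and nothing moves.
- r.state(): the state, without advancing time (a new reading comes with each control period).
- r.grab_frame(name): name is "scene" or "top" or "wrist"; returns a dict with "pixels" (384x512x3 uint8, red, green, blue), "vertical_fov" (degrees; the focal length in pixels is half the picture's height over the tangent of half this angle, whatever the lens; pixels are square), "cx", "cy" (the principal point, pixels), "cam_to_world" (4x4, takes a point from camera to world coordinates). Camera axes: x right, y down, z forward; pixel columns grow to the right and rows downward; lengths in m; the calibration is good to about 2 mm. A picture is of the moment at which its call begins. There is no depth.
- r.finish_job(): hands the job in; it is judged then, once.
The state is a dict: "clock": time; "joint_positions": joint angles; "qvel": joint speeds; "effort": joint torques, N m; "ee_pos": TCP position; "ee_rot": TCP orientation; "wrist_force": force on the tool from outside, world axes, zero at the start; "wrist_torque": the same for the moment, N m; "grip_width": finger opening in m; "grasp_force": force on a finger pad.
Only numpy, scipy, OpenCV 4.12 (cv2) and the standard library are available. Lean on these libraries where they do the work, as an engineer would, in place of code of your own. Each camera call takes 0.05 s, during which the arm holds its last target. There are 200 camera calls.

## Working session

There is one attempt and no reset: what is moved stays moved. The work goes in short steps, Python scripts to look and compute and a tool call to move; the robot and the scene stay as the last step left them, time stands still between calls to the robot, and variables do not carry over. Pictures are saved under pics/ and viewed, at most 11 in all, crops included, and the job is handed in when it is done.

```bash
ls; mkdir -p pics
```

Run:
```python
from station import r
import cv2,numpy as np
for n in("scene","top"):
    f=r.grab_frame(n); cv2.imwrite(f"pics/{n}0.png",f["pixels"][:,:,::-1]); np.savez(f"{n}0.npz",**f)
    print(n,f["vertical_fov"],f["cx"],f["cy"],np.round(f["cam_to_world"],4).tolist())
s=r.state();print(s)
```

```text
pics
station.py
scene 56.869359201080655 260.2920799383033 190.66267289612014 [[-0.7156, -0.323, 0.6193, -0.0754], [-0.6982, 0.3047, -0.6479, 0.5611], [0.0206, -0.896, -0.4435, 0.4625], [0.0, 0.0, 0.0, 1.0]]
top 49.63940859938097 257.4797302970217 191.59240747488425 [[0.0011, -0.9817, 0.1903, 0.2874], [-0.9997, 0.0037, 0.0248, -0.0377], [-0.025, -0.1903, -0.9814, 1.0226], [0.0, 0.0, 0.0, 1.0]]
{'clock': 0.1, 'joint_positions': array([ 8.60417186e+01,  2.33464932e+00,  4.80789047e+00, -2.24973094e-02,
       -9.25607475e+01, -1.91166704e+01]), 'qvel': array([-0.02665774, -0.16449396,  0.13107987, -0.04179302, -0.02802063,
        0.0958209 ]), 'effort': array([-4.55024099e-03, -3.69346082e+01,  3.48281157e+01,  6.95183471e+00,
       -4.56330672e-03, -1.47229940e-06]), 'ee_pos': array([0.23501147, 0.55174365, 0.23038586]), 'ee_rot': array([ 1.79909959e+02, -7.42075755e-03, -2.30739580e+01]), 'wrist_force': array([-0.83462568,  0.10920738,  0.19296977]), 'wrist_torque': array([ 0.05262943,  0.06661912, -0.08470461]), 'grasp_force': 0.0, 'grip_width': 0.08539242319814634}
```

View pics/top0.png

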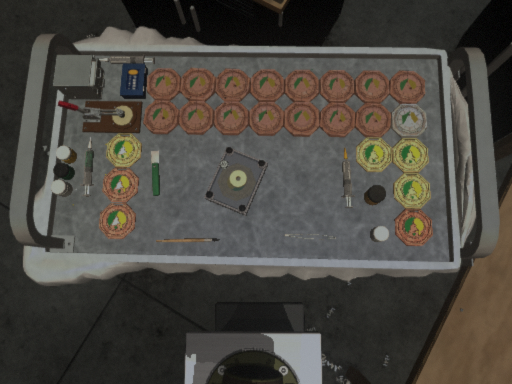

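View pics/scene0.png

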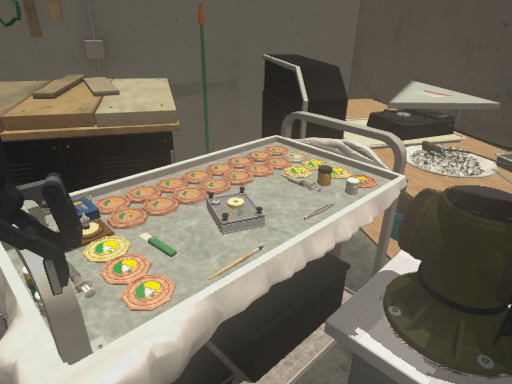

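Top view: the case is around (237,180), with studs near (228,151), (262,163), (209,194) and (244,211), and the weight at (238,179). In the scene view it is around (236,209). I'll enlarge both.

Run:
```python
import cv2,numpy as np
a=np.load("top0.npz")["pixels"][140:220,195:275,::-1]
b=np.load("scene0.npz")["pixels"][180:240,195:275,::-1]
a=cv2.resize(a,None,fx=5,fy=5,interpolation=cv2.INTER_CUBIC);b=cv2.resize(b,None,fx=5,fy=5,interpolation=cv2.INTER_CUBIC)
b=cv2.copyMakeBorder(b,0,100,0,0,cv2.BORDER_CONSTANT)
cv2.imwrite("pics/crop.png",np.clip(np.hstack([a,b]).astype(int)*1.6,0,255).astype(np.uint8))
```

```text
(no output)
```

View pics/crop.png

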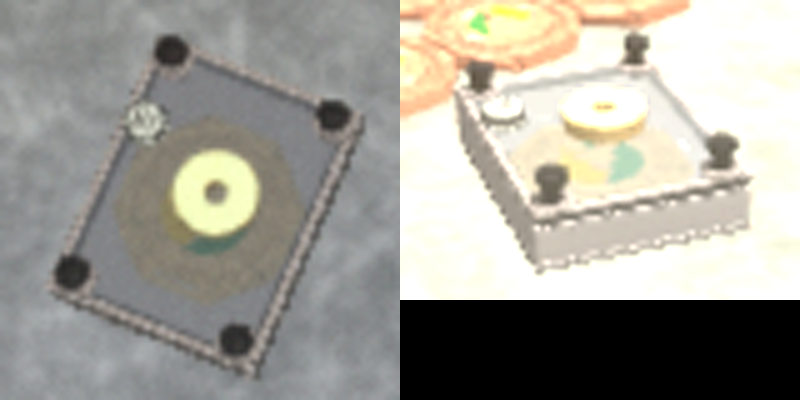

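The crop shows the breather at about (224,164) in the top view. So a≈(229,150), c≈(209,194), b≈(242,208) and d≈(262,163). In the scene view the breather sits between the left stud (211,195) and the front stud (225,216).

Create h.py:
```python
import numpy as np,cv2
def ray(f,u,v):
    T=f["cam_to_world"];F=192/np.tan(np.radians(f["vertical_fov"]/2))
    d=T[:3,:3]@np.array([(u-f["cx"])/F,(v-f["cy"])/F,1]);return T[:3,3],d/np.linalg.norm(d)
def onz(f,u,v,z):
    o,d=ray(f,u,v);return o+d*(z-o[2])/d[2]
def tri(r1,r2):
    A=np.zeros((3,3));b=np.zeros(3)
    for o,d in(r1,r2):
        P=np.eye(3)-np.outer(d,d);A+=P;b+=P@o
    p=np.linalg.solve(A,b);return p,[np.linalg.norm((np.eye(3)-np.outer(d,d))@(p-o)) for o,d in(r1,r2)]
def blobs(f,roi,thr,lo,hi):
    x0,y0,x1,y1=roi;s=4
    g=cv2.resize(cv2.cvtColor(f["pixels"][y0:y1,x0:x1],cv2.COLOR_RGB2GRAY),None,fx=s,fy=s,interpolation=cv2.INTER_CUBIC)
    n,l,st,c=cv2.connectedComponentsWithStats((g<thr).astype(np.uint8))
    return [((c[i]+.5)/s-.5+[x0,y0],st[i,4]/s/s,st[i,:4]/s+[x0,y0,0,0]) for i in range(1,n) if lo<st[i,4]/s/s<hi]
```

Run:
```python
from h import *
t=np.load("top0.npz");s=np.load("scene0.npz")
for c,a,b in blobs(t,(195,140,275,220),45,12,80): print("top",c.round(1),a,b.round(1),onz(t,*c,.052).round(4))
for c,a,b in blobs(s,(195,180,275,240),60,5,150): print("sc",c.round(1),a,b.round(1))
```

```text
top [228.7 149.8] 26.75 [226.2 147.5   6.2   5.5] [0.5795 0.0569 0.052 ]
top [261.  162.7] 26.1875 [258.5 160.5   6.2   5.5] [ 0.5468 -0.0217  0.052 ]
top [208.9 194. ] 31.375 [206.2 191.2   6.5   6.5] [0.4703 0.1028 0.052 ]
top [241.8 207.6] 29.0625 [239.2 205.2   6.2   5.8] [0.4373 0.024  0.052 ]
```

Spacings of 118.5 and 85 mm match the expected 120 and 86, and the case yaw is about −22.8°, which is already the tool's yaw. I'll close the fingers and move across.

Units first: shifts go in units of 100 mm and turns go in units of 4 degrees. So 0.341 m is 3.41, 0.213 m is 2.13.

Emit:
jog_arm(
  segments={"moves":[[0.28,0.18,0,0,0],[0.56,0.36,0,0,0],[0.85,0.53,0,0,0],[1.13,0.71,0,0,0],[1.42,0.89,0,0,0],[1.7,1.07,0,0,0],[1.98,1.24,0,0,0],[2.27,1.42,0,0,0],[2.55,1.6,0,0,0],[2.84,1.78,0,0,0],[3.12,1.95,0,0,0],[3.41,2.13,0,0,0]]},
  force=20,
)

```text
clock: 1.1
ee_pos: [0.4659, 0.2209, 0.2311]
ee_rot: [180.0, 0.0, -23.1]
wrist_force: [0.5, 1.5, -0.1]
grip_width: -0.0
grasp_force: 0.0
```

Run:
```python
from station import r
import cv2,numpy as np
f=r.grab_frame("wrist"); cv2.imwrite("pics/w1.png",f["pixels"][:,:,::-1]); np.savez("w1.npz",**f)
print(f["vertical_fov"],f["cx"],f["cy"],np.round(f["cam_to_world"],4).tolist()); print(r.state()["ee_pos"],r.state()["ee_rot"])
```

```text
61.87518784418734 254.9543181746845 192.0452344860512 [[-0.3926, -0.8845, -0.2521, 0.5288], [-0.9197, 0.3773, 0.1083, 0.1952], [-0.0007, 0.2743, -0.9616, 0.374], [0.0, 0.0, 0.0, 1.0]]
[0.46808659 0.21693418 0.23114974] [ 1.79893043e+02 -5.67385278e-02 -2.32536888e+01]
```

View pics/w1.png

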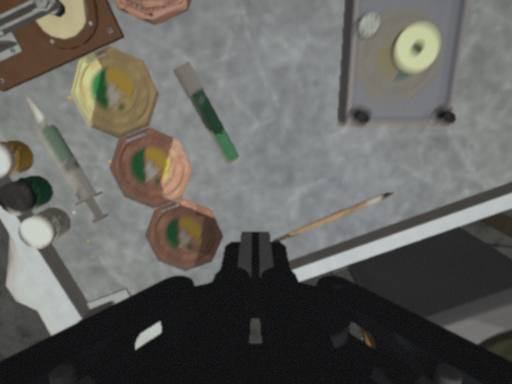

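Wrist view: the breather is at (369,25), the weight at (417,47), stud c at (361,115) and stud b at (446,115). The closed fingertip is at (255,240). I'll shift sideways to see the whole case.

Emit:
jog_arm(
  segments={"moves":[[0,0.37,0,0,0],[0,0.73,0,0,0],[0,1.1,0,0,0],[0,1.46,0,0,0],[0,1.46,0,0,0],[0,1.46,0,0,0]]},
)

```text
clock: 1.65
ee_pos: [0.4078, 0.087, 0.2319]
ee_rot: [-179.9, -0.1, -23.2]
wrist_force: [1.3, 1.2, -1.4]
grip_width: -0.0003
grasp_force: 0.0
```

Run:
```python
from station import r
import numpy as np
np.savez("w2.npz",**r.grab_frame("wrist")); print(r.state()["ee_pos"])
```

```text
[0.40802447 0.08779124 0.2314264 ]
```

Emit:
jog_arm(
  segments={"moves":[[0.3,0,0.1,0,0],[0.6,0,0.2,0,0],[0.6,0,0.2,0,0],[0.6,0,0.2,0,0],[0.6,0,0.2,0,0]]},
)

```text
clock: 2.12
ee_pos: [0.4634, 0.065, 0.2107]
ee_rot: [179.9, 0.1, -23.1]
wrist_force: [-1.1, -0.1, 0.7]
grip_width: 0.0002
grasp_force: 0.0
```

Run:
```python
from station import r
from h import *
np.savez("w3.npz",**r.grab_frame("wrist")); print(r.state()["ee_pos"],r.state()["wrist_force"])
B=[]
for n in("w2","w3"):
    f=np.load(n+".npz"); B.append(f["pixels"][:,:,::-1])
    for c,a,b in blobs(f,(120,0,400,225),38,60,900): print(n,c.round(1),a,b.round(1),onz(f,*c,.052).round(4))
cv2.imwrite("pics/w23.png",np.vstack([b[:240,100:420] for b in B]))
```

```text
[0.46333326 0.06515958 0.21131569] [-0.74433722  0.53313236 -0.37863188]
w2 [213.3 119. ] 169.3125 [206.5 112.   14.8  14.8] [0.4714 0.1061 0.052 ]
w3 [205.4  51.3] 108.0625 [200.5  41.2  15.8  18.8] [0.5812 0.0628 0.052 ]
w3 [304.2  48.2] 87.5625 [298.   41.   15.8  16.8] [ 0.5497 -0.0172  0.052 ]
w3 [212.5 180.9] 80.0625 [207.8 174.8  13.   13.5] [0.4736 0.1065 0.052 ]
```

View pics/w23.png

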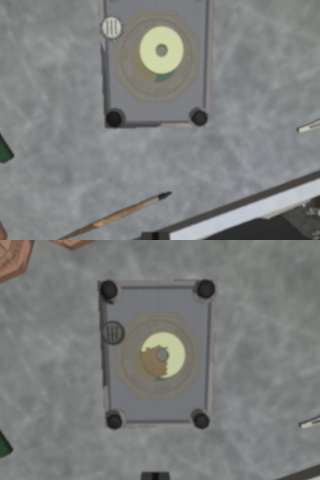

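The lower picture (TCP further ahead) shows all four studs: a≈(207,49), d≈(304,49), c≈(213,181), b≈(300,181). The breather is at (212,92). Next I'll fit the head circles and triangulate.

Run:
```python
from h import *
F={n:np.load(n+".npz") for n in("w2","w3","top0")}
def head(n,u,v,rad,h):
    f=F[n];s=6;x0,y0=max(u-h,0),max(v-h,0)
    g=cv2.resize(cv2.cvtColor(f["pixels"][y0:v+h,x0:u+h],cv2.COLOR_RGB2GRAY),None,fx=s,fy=s,interpolation=cv2.INTER_CUBIC)
    c=cv2.HoughCircles(cv2.GaussianBlur(g,(9,9),0),cv2.HOUGH_GRADIENT,1.5,200,param1=60,param2=8,minRadius=int(s*rad*.8),maxRadius=int(s*rad*1.25))[0,0]
    return (c[:2]+.5)/s-.5+[x0,y0],c[2]/s
W3=dict(a=(207,49),d=(304,49),c=(213,181),b=(300,181));W2=dict(c=(213,119),b=(299,118))
T=dict(a=(228.7,149.8),d=(261,162.7),c=(208.9,194),b=(241.8,207.6))
for k in "abcd":
    p3,r3=head("w3",*W3[k],9,14);print(k,"w3",p3.round(1),r3.round(1),onz(F["w3"],*p3,.052).round(4))
    p,e=tri(ray(F["w3"],*p3),ray(F["top0"],*T[k]));print("  top+w3",p.round(4),np.round(e,4))
    if k in W2:
        p2,r2=head("w2",*W2[k],8,14);p,e=tri(ray(F["w3"],*p3),ray(F["w2"],*p2));print("  w2+w3",p2.round(1),r2,p.round(4),np.round(e,4),onz(F["w2"],*p2,.052).round(4))
```

```text
a w3 [207.7  49.5] 9.1 [0.5817 0.0603 0.052 ]
  top+w3 [0.5863 0.0606 0.0286] [0.0013 0.0013]
b w3 [301.  180.2] 8.0 [0.4406 0.0274 0.052 ]
  top+w3 [0.4383 0.0258 0.043 ] [0.0013 0.0013]
  w2+w3 [299.7 117.7] 7.683333 [0.4383 0.027  0.0444] [0.0002 0.0002] [0.439  0.0276 0.052 ]
c w3 [213.5 181.2] 7.8 [0.473  0.1058 0.052 ]
  top+w3 [0.4717 0.1053 0.0465] [0.0017 0.0017]
  w2+w3 [214.5 118.5] 9.733334 [0.4717 0.1063 0.0467] [0.0008 0.0008] [0.4714 0.1049 0.052 ]
d w3 [304.7  48.5] 9.5 [ 0.5494 -0.0175  0.052 ]
  top+w3 [ 0.551  -0.021   0.0349] [0.0004 0.0004]
```

Top and wrist views agree to about 3 mm, and their average is good enough for a 29 x 22 mm fingertip. Now over stud a, stopping about 30 mm above it, to check by eye.

Emit:
jog_arm(
  segments={"moves":[[0.28,-0.1,0.3,0,0],[0.55,-0.2,0.6,0,0],[0.83,-0.3,0.9,0,0],[1.1,-0.4,1.2,0,0],[1.1,-0.4,1.25,0,0],[1.1,-0.4,1.25,0,0],[1.1,-0.4,1.25,0,0]]},
)

```text
clock: 2.75
ee_pos: [0.5802, 0.0587, 0.0874]
ee_rot: [180.0, -0.1, -23.0]
wrist_force: [-0.4, -0.2, 0.6]
grip_width: 0.0001
grasp_force: 0.0
```

Run:
```python
from station import r
from h import *
f=r.grab_frame("wrist");np.savez("w4.npz",**f);s=r.state();print(s["ee_pos"],s["ee_rot"],s["wrist_force"])
F=192/np.tan(np.radians(f["vertical_fov"]/2));T=np.linalg.inv(f["cam_to_world"])
for n,p in dict(tip=s["ee_pos"],a=[.5806,.0586,.052]).items():
    q=T[:3]@np.r_[p,1];print(n,(q[:2]/q[2]*F+[f["cx"],f["cy"]]).round(1))
cv2.imwrite("pics/w4.png",f["pixels"][100:384,100:420,::-1])
g=r.grab_frame("scene")["pixels"][150:250,170:300,::-1];cv2.imwrite("pics/s4.png",cv2.resize(g,None,fx=4,fy=4,interpolation=cv2.INTER_CUBIC))
```

```text
[0.58071948 0.0589409  0.08901005] [-179.88414597   -0.18103813  -23.00800602] [-0.32054774 -0.33476334  0.37544862]
tip [256.6 246.4]
a [257.  219.2]
```

View pics/w4.png

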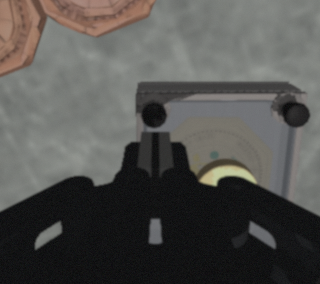

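View pics/s4.png

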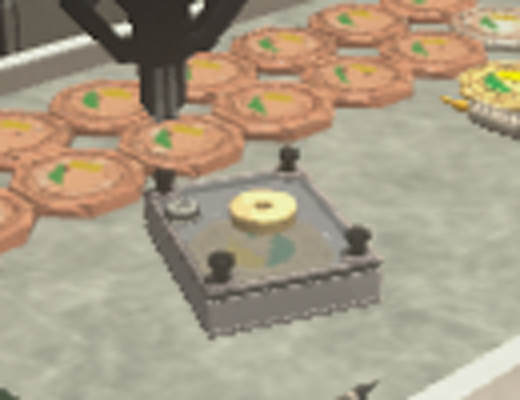

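The fingertip at (255,232) stands in line with stud a at (254,213), while the projection predicted (257,219). That puts the stud about 2–3 mm further along tool x. I'll nudge +2 mm and descend to just above the head.

Converted, 0.031 m is 0.31, 0.03 m is 0.3.

Emit:
jog_arm(
  segments={"moves":[[0.02,0,0.1,0,0],[0.02,0,0.2,0,0],[0.02,0,0.26,0,0],[0.02,0,0.3,0,0],[0.02,0,0.31,0,0],[0.02,0,0.31,0,0]]},
)

```text
clock: 3.35
ee_pos: [0.5818, 0.0572, 0.0549]
ee_rot: [180.0, 0.0, -23.1]
wrist_force: [0.1, 0.2, 0.1]
grip_width: 0.0003
grasp_force: 0.0
```

Emit:
jog_arm(
  segments={"moves":[[0,0,0.01,0,0],[0,0,0.02,0,0],[0,0,0.03,0,0],[0,0,0.04,0,0],[0,0,0.05,0,0],[0,0,0.06,0,0],[0,0,0.07,0,0],[0,0,0.07,0,0]]},
)

```text
clock: 4.02
ee_pos: [0.5822, 0.0574, 0.0487]
ee_rot: [-180.0, -0.0, -23.1]
wrist_force: [-1.8, -0.3, 5.0]
grip_width: 0.0002
grasp_force: 1.8
```

```bash
python3 -c "
from station import r
import time
s=r.state();print(s['ee_pos'],s['wrist_force'])"
```

```text
[0.58223051 0.05739423 0.04871535] [-1.79843677 -0.34820271  4.99620438]
```

Contact: 5 N at z = 0.0487. Continuing in 2 mm steps.

Emit:
jog_arm(
  segments={"moves":[[0,0,0.005,0,0],[0,0,0.01,0,0],[0,0,0.015,0,0],[0,0,0.02,0,0],[0,0,0.025,0,0],[0,0,0.03,0,0],[0,0,0.03,0,0]]},
)

```text
clock: 4.6
ee_pos: [0.5822, 0.0574, 0.0453]
ee_rot: [-180.0, -0.0, -23.1]
wrist_force: [-0.8, 0.5, 3.3]
grip_width: -0.0003
grasp_force: 1.8
```

Emit:
jog_arm(
  segments={"moves":[[0,0,0.005,0,0],[0,0,0.01,0,0],[0,0,0.015,0,0],[0,0,0.02,0,0],[0,0,0.02,0,0],[0,0,0.02,0,0]]},
)

```text
clock: 5.1
ee_pos: [0.5822, 0.0574, 0.0433]
ee_rot: [-180.0, -0.0, -23.1]
wrist_force: [0.1, 0.6, 2.2]
grip_width: 0.0002
grasp_force: 1.7
```

Emit:
jog_arm(
  segments={"moves":[[0,0,0.005,0,0],[0,0,0.01,0,0],[0,0,0.015,0,0],[0,0,0.015,0,0],[0,0,0.015,0,0]]},
)

```text
clock: 5.52
ee_pos: [0.5822, 0.0574, 0.0424]
ee_rot: [180.0, -0.0, -23.1]
wrist_force: [-2.5, 0.6, 6.3]
grip_width: -0.0001
grasp_force: 3.3
```

Emit:
jog_arm(
  segments={"moves":[[0,0,0.003,0,0],[0,0,0.006,0,0],[0,0,0.006,0,0],[0,0,0.006,0,0]]},
)

```text
clock: 5.85
ee_pos: [0.5823, 0.0574, 0.0421]
ee_rot: [-180.0, -0.0, -23.1]
wrist_force: [-3.2, 0.8, 7.0]
grip_width: -0.0003
grasp_force: 3.9
```

Converted, 0.0008 m is 0.008, 0.0004 m is 0.004.

Emit:
jog_arm(
  segments={"moves":[[0,0,0.004,0,0],[0,0,0.008,0,0],[0,0,0.008,0,0],[0,0,0.008,0,0]]},
)

```text
clock: 6.18
ee_pos: [0.5823, 0.0574, 0.0416]
ee_rot: [-180.0, -0.0, -23.1]
wrist_force: [-3.5, 0.9, 9.3]
grip_width: -0.0
grasp_force: 4.7
```

Stud a is home: 9.3 N at z = 0.0416, and the rubber-ring figures predict 41.7 mm. Rise clear and cross to b (tool −120, +86 mm).

Emit:
jog_arm(
  segments={"moves":[[0,0,-0.02,0,0],[0,0,-0.1,0,0],[0,0,-0.22,0,0],[0,0,-0.34,0,0],[0,0,-0.34,0,0],[-0.25,0.18,-0.34,0,0],[-0.5,0.36,-0.34,0,0],[-0.75,0.54,-0.34,0,0],[-1,0.72,-0.34,0,0],[-1.19,0.86,-0.34,0,0],[-1.19,0.86,-0.34,0,0],[-1.19,0.86,-0.34,0,0]]},
)

```text
clock: 7.18
ee_pos: [0.4386, 0.025, 0.0751]
ee_rot: [-179.9, -0.1, -23.0]
wrist_force: [0.3, -0.6, -0.1]
grip_width: 0.0
grasp_force: 0.0
```

Run:
```python
from station import r
from h import *
f=r.grab_frame("wrist");s=r.state();print(s["ee_pos"],s["wrist_force"])
np.savez("w5.npz",**f);cv2.imwrite("pics/w5.png",f["pixels"][30:330,100:420,::-1])
t=r.grab_frame("top")
for c,a,b in blobs(t,(195,140,275,220),45,12,80): print("top",c.round(1),a,onz(t,*c,.052).round(4))
```

```text
[0.43914594 0.02513723 0.07498589] [ 1.07619439  1.48675913 -0.8754391 ]
top [263.2 205.4] 17.125 [ 0.4424 -0.0268  0.052 ]
```

View pics/w5.png

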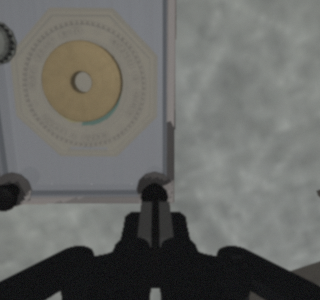

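The fingertip at (155,200) sits right above stud b (153,192), with the weight undisturbed. Descending.

Converted, 0.026 m is 0.26, 0.025 m is 0.25.

Emit:
jog_arm(
  segments={"moves":[[0,0,0.08,0,0],[0,0,0.16,0,0],[0,0,0.2,0,0],[0,0,0.2,0,0],[0,0,0.21,0,0],[0,0,0.22,0,0],[0,0,0.23,0,0],[0,0,0.24,0,0],[0,0,0.25,0,0],[0,0,0.26,0,0],[0,0,0.26,0,0]]},
)

```text
clock: 8.2
ee_pos: [0.4391, 0.025, 0.0488]
ee_rot: [-180.0, -0.0, -23.1]
wrist_force: [-1.8, -0.2, 4.0]
grip_width: 0.0004
grasp_force: 1.9
```

Emit:
jog_arm(
  segments={"moves":[[0,0,0.006,0,0],[0,0,0.012,0,0],[0,0,0.018,0,0],[0,0,0.024,0,0],[0,0,0.03,0,0],[0,0,0.036,0,0],[0,0,0.042,0,0],[0,0,0.048,0,0],[0,0,0.054,0,0],[0,0,0.054,0,0]]},
)

```text
clock: 9.03
ee_pos: [0.4391, 0.025, 0.0431]
ee_rot: [-180.0, -0.0, -23.1]
wrist_force: [0.4, 0.2, 4.3]
grip_width: -0.0002
grasp_force: 2.0
```

Converted, 0.0014 m is 0.014, 0.001 m is 0.01.

Emit:
jog_arm(
  segments={"moves":[[0,0,0.005,0,0],[0,0,0.01,0,0],[0,0,0.014,0,0],[0,0,0.014,0,0],[0,0,0.014,0,0]]},
)

```text
clock: 9.45
ee_pos: [0.4391, 0.025, 0.0422]
ee_rot: [-180.0, -0.0, -23.1]
wrist_force: [-1.2, -0.0, 7.0]
grip_width: -0.0004
grasp_force: 3.6
```

Emit:
jog_arm(
  segments={"moves":[[0,0,0.003,0,0],[0,0,0.006,0,0],[0,0,0.006,0,0],[0,0,0.006,0,0]]},
)

```text
clock: 9.78
ee_pos: [0.4391, 0.0249, 0.0418]
ee_rot: [-180.0, -0.0, -23.1]
wrist_force: [-1.9, 1.2, 8.7]
grip_width: 0.0001
grasp_force: 4.3
```

Stud b is home (8.7 N at 41.8 mm). A touch more, then rise and cross to c (tool y −86 mm).

Emit:
jog_arm(
  segments={"moves":[[0,0,0.004,0,0],[0,0,0.004,0,0],[0,0,0.004,0,0]]},
)

```text
clock: 10.03
ee_pos: [0.4391, 0.0249, 0.0416]
ee_rot: [-180.0, -0.0, -23.1]
wrist_force: [-2.4, 0.5, 9.2]
grip_width: 0.0
grasp_force: 4.7
```

Emit:
jog_arm(
  segments={"moves":[[0,0,-0.02,0,0],[0,0,-0.1,0,0],[0,0,-0.22,0,0],[0,0,-0.34,0,0],[0,0,-0.34,0,0],[0,-0.25,-0.34,0,0],[0,-0.5,-0.34,0,0],[0,-0.75,-0.34,0,0],[0,-0.86,-0.34,0,0],[0,-0.86,-0.34,0,0],[0,-0.86,-0.34,0,0]]},
)

```text
clock: 10.95
ee_pos: [0.4723, 0.104, 0.0743]
ee_rot: [179.9, 0.0, -23.0]
wrist_force: [-0.2, -0.1, -0.7]
grip_width: -0.0001
grasp_force: 0.0
```

Run:
```python
from station import r
from h import *
f=r.grab_frame("wrist");s=r.state();print(s["ee_pos"])
cv2.imwrite("pics/w6.png",f["pixels"][30:330,100:420,::-1])
```

```text
[0.472226   0.10359768 0.0743845 ]
```

View pics/w6.png

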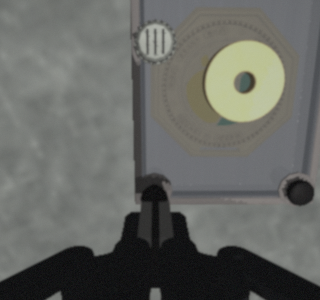

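The fingertip is above stud c (154,190). Stud b at (298,190) sits low and pressed. Descending.

Converted, 0.026 m is 0.26, 0.025 m is 0.25.

Emit:
jog_arm(
  segments={"moves":[[0,0,0.08,0,0],[0,0,0.16,0,0],[0,0,0.2,0,0],[0,0,0.2,0,0],[0,0,0.21,0,0],[0,0,0.22,0,0],[0,0,0.23,0,0],[0,0,0.24,0,0],[0,0,0.25,0,0],[0,0,0.26,0,0],[0,0,0.26,0,0]]},
)

```text
clock: 11.92
ee_pos: [0.4728, 0.1041, 0.049]
ee_rot: [-180.0, -0.0, -23.1]
wrist_force: [-1.5, -1.5, 3.6]
grip_width: 0.0
grasp_force: 1.9
```

Emit:
jog_arm(
  segments={"moves":[[0,0,0.006,0,0],[0,0,0.012,0,0],[0,0,0.018,0,0],[0,0,0.024,0,0],[0,0,0.03,0,0],[0,0,0.036,0,0],[0,0,0.042,0,0],[0,0,0.048,0,0],[0,0,0.054,0,0],[0,0,0.054,0,0]]},
)

```text
clock: 12.75
ee_pos: [0.4728, 0.1041, 0.0432]
ee_rot: [-180.0, -0.0, -23.1]
wrist_force: [0.4, -1.6, 4.0]
grip_width: -0.0
grasp_force: 1.8
```

Emit:
jog_arm(
  segments={"moves":[[0,0,0.005,0,0],[0,0,0.01,0,0],[0,0,0.014,0,0],[0,0,0.014,0,0],[0,0,0.014,0,0]]},
)

```text
clock: 13.17
ee_pos: [0.4728, 0.1041, 0.0424]
ee_rot: [-180.0, -0.0, -23.1]
wrist_force: [-0.9, -0.7, 6.5]
grip_width: 0.0001
grasp_force: 3.3
```

Now to about 9 N, then rise and go to d (tool +120, +86 mm).

Converted, 0.0011 m is 0.011, 0.0008 m is 0.008.

Emit:
jog_arm(
  segments={"moves":[[0,0,0.004,0,0],[0,0,0.008,0,0],[0,0,0.011,0,0],[0,0,0.011,0,0],[0,0,0.011,0,0]]},
)

```text
clock: 13.58
ee_pos: [0.4729, 0.1041, 0.0417]
ee_rot: [-180.0, -0.0, -23.1]
wrist_force: [-3.1, 0.1, 9.0]
grip_width: -0.0001
grasp_force: 4.5
```

Emit:
jog_arm(
  segments={"moves":[[0,0,-0.02,0,0],[0,0,-0.1,0,0],[0,0,-0.22,0,0],[0,0,-0.34,0,0],[0,0,-0.34,0,0],[0.25,0.18,-0.34,0,0],[0.5,0.36,-0.34,0,0],[0.75,0.54,-0.34,0,0],[1,0.72,-0.34,0,0],[1.19,0.86,-0.34,0,0],[1.19,0.86,-0.34,0,0],[1.19,0.86,-0.34,0,0]]},
)

```text
clock: 14.58
ee_pos: [0.5484, -0.0227, 0.0742]
ee_rot: [180.0, 0.1, -23.2]
wrist_force: [0.0, -0.7, -0.1]
grip_width: -0.0002
grasp_force: 0.0
```

Run:
```python
from station import r
from h import *
f=r.grab_frame("wrist");s=r.state();print(s["ee_pos"])
cv2.imwrite("pics/w7.png",f["pixels"][30:330,100:420,::-1])
```

```text
[ 0.54815346 -0.02194701  0.0743435 ]
```

View pics/w7.png

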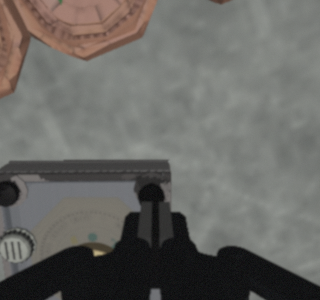

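The fingertip is over stud d (151,191), about 1.5 mm to its right. I'll shift −1 mm in y while descending.

Converted, -0.001 m is -0.01, 0.026 m is 0.26.

Emit:
jog_arm(
  segments={"moves":[[0,-0.01,0.08,0,0],[0,-0.01,0.16,0,0],[0,-0.01,0.2,0,0],[0,-0.01,0.2,0,0],[0,-0.01,0.21,0,0],[0,-0.01,0.22,0,0],[0,-0.01,0.23,0,0],[0,-0.01,0.24,0,0],[0,-0.01,0.25,0,0],[0,-0.01,0.26,0,0],[0,-0.01,0.26,0,0]]},
)

```text
clock: 15.55
ee_pos: [0.549, -0.0208, 0.0492]
ee_rot: [-180.0, -0.0, -23.1]
wrist_force: [-2.1, 1.4, 3.6]
grip_width: 0.0
grasp_force: 1.8
```

Emit:
jog_arm(
  segments={"moves":[[0,0,0.006,0,0],[0,0,0.012,0,0],[0,0,0.018,0,0],[0,0,0.024,0,0],[0,0,0.03,0,0],[0,0,0.036,0,0],[0,0,0.042,0,0],[0,0,0.048,0,0],[0,0,0.054,0,0],[0,0,0.054,0,0]]},
)

```text
clock: 16.38
ee_pos: [0.5489, -0.0207, 0.0433]
ee_rot: [-180.0, -0.0, -23.1]
wrist_force: [0.3, 0.4, 3.1]
grip_width: -0.0002
grasp_force: 1.8
```

Emit:
jog_arm(
  segments={"moves":[[0,0,0.005,0,0],[0,0,0.01,0,0],[0,0,0.014,0,0],[0,0,0.014,0,0],[0,0,0.014,0,0]]},
)

```text
clock: 16.8
ee_pos: [0.5489, -0.0208, 0.0424]
ee_rot: [-180.0, -0.0, -23.1]
wrist_force: [-1.7, 1.8, 5.8]
grip_width: 0.0
grasp_force: 3.2
```

Emit:
jog_arm(
  segments={"moves":[[0,0,0.004,0,0],[0,0,0.008,0,0],[0,0,0.011,0,0],[0,0,0.011,0,0],[0,0,0.011,0,0]]},
)

```text
clock: 17.22
ee_pos: [0.549, -0.0208, 0.0418]
ee_rot: [-180.0, -0.0, -23.1]
wrist_force: [-2.8, 1.9, 7.9]
grip_width: 0.0003
grasp_force: 4.3
```

Emit:
jog_arm(
  segments={"moves":[[0,0,-0.02,0,0],[0,0,-0.1,0,0],[0,0,-0.25,0,0],[0,0,-0.5,0,0],[-0.2,0,-0.8,0,0],[-0.4,0,-1.1,0,0],[-0.6,-0.2,-1.4,0,0],[-0.8,-0.4,-1.65,0,0],[-0.8,-0.4,-1.65,0,0],[-0.8,-0.4,-1.65,0,0]]},
)

```text
clock: 18.05
ee_pos: [0.4908, 0.0485, 0.2074]
ee_rot: [-179.9, -0.1, -22.9]
wrist_force: [0.2, 0.1, -0.2]
grip_width: 0.0
grasp_force: 0.0
```

Run:
```python
from station import r
from h import *
f=r.grab_frame("wrist");s=r.state();print(s["ee_pos"],s["wrist_force"])
for c,a,b in blobs(f,(120,0,400,225),38,40,900): print(c.round(1),a,onz(f,*c,.044).round(4))
cv2.imwrite("pics/w8.png",f["pixels"][0:240,100:420,::-1])
```

```text
[0.49047074 0.04779151 0.20560414] [-0.05751336  0.00697207 -1.35128104]
[206.7  88. ] 213.9375 [0.5817 0.0595 0.044 ]
[296.5  87.9] 46.25 [ 0.5498 -0.0158  0.044 ]
[211.7 210.4] 137.0625 [0.4732 0.1053 0.044 ]
[295.5 210.2] 108.25 [0.4404 0.0273 0.044 ]
```

View pics/w8.png

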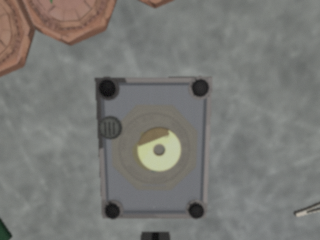

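All four studs are low and the case is where it was. The weight at (158,149) is still mid-cover, and the arm is clear. Handing in.

```bash
python3 -c "
from station import r
print(r.finish_job())"
```

```text
the job is handed in; nothing more can be done
None
```

All four studs were pressed in the order a, b, c, d with at most about 9 N; force and fingertip-height readings put each at home, the case and weight look undisturbed, and the job is handed in (no verdict was returned).

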